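# Set and clamp the leg of the recipe stand

### The job

Get the sprung leg of the recipe stand that lies flat on the worktop set to length: squeeze the trigger against its fixed grip until the leg springs out, and let the trigger go. Then take the leg by the long side of its foot bar, beyond the open cam lever, push the leg back in until the bar is in line with the point of the index tab, and while you hold it there slide your hand along the bar so that your fingers swing the cam lever fully closed; never close the lever with the leg off its mark. Finish still holding the bar at the mark with the lever closed (do not let go), and leave the index tab and the other things on the worktop where they are.

Things in the scene. Friction and masses are not known exactly. Their poses are not given: they have to be found in the camera images.
- stand: Recipe stand, fixed flat on the worktop: grey plate 305 x 112 mm (top 12 mm high), grey sleeve 34 mm wide (top 66 mm, black collar at its mouth 69 mm). Origin on the worktop under the sleeve's mouth, on the leg's axis. Its x ('along') points out along the leg, roughly to the robot's left; y ('across') towards the lever and the long half of the bar, roughly to the robot; z up.
- leg (a joint): How far the leg is out (m): 0 stowed (held by a catch until the trigger is squeezed), 0.10 fully out. Its spring always pushes outwards, 8 N at 0, 4 N at 0.10; only the hand holds it against that, also with the lever closed. The bar's centre line is 0.025 + this along from the stand's origin: in line with the tab when leg = 0.017 + index_tab. Do not go below 0.012.
- bar_mid (a point): Where the foot bar's centre line meets the leg, 50 mm high. The bar is straight, level, steel, across the leg's end: 12 mm thick along, 12 mm tall (44 to 56 mm high), from 32 mm across on the tab's side (-y) to 133 mm on the lever's side (+y). Loosely straddled by the fingers from above it lets the hand slide along it. Axes as the stand's.
- bar_end (a point): End of the long half of the foot bar, 133 mm across from bar_mid on the lever's side, 50 mm high. The last 30 mm of the bar lie beyond the open lever; take it there.
- index_tab (a joint): Small black index tab on the scale strip (m): its point is 0.042 + this value along from the stand's origin. Starts between 0 and 0.020, stiff (8 N). Leave it.
- tab_point (a point): Point of the index tab, which marks the length: 50 mm high, 40 mm across from the leg's axis on the side away from the lever (-y), just past the short end of the foot bar. Axes as the stand's.
- trigger (a joint): Trigger angle (rad): 0 let go, 0.30 fully squeezed, catch free above about 0.2. Steel blade 22 mm wide, hinged at its foot 50 mm high and 140 mm behind the sleeve's mouth; its top (115 mm high) swings along +x towards the fixed grip. Sprung: 2 N to start, 8 N fully in, at 100 mm height; comes back by itself.
- pinch (a point): Where to pinch trigger and grip: fixed, 118.5 mm behind the sleeve's mouth, on the leg's axis, 102 mm high, midway over the two when squeezed. Along x they measure there 35 mm squeezed, 51 mm let go (the trigger, on the -x side, stands 16 mm further out). The fixed grip is a black post 18 mm along x 30 mm across, 120 mm high; the sleeve's top below is 66 mm high.
- cam_lever (a joint): Cam lever angle (rad): 0 closed (at its stop, pointing along the leg), grows as the tip swings out to +y. Starts at 0.48 to 0.57, stays where left (friction 0.08 N m). Upright hinge 10 mm behind the mouth, 26 mm across. Black, 9 mm wide, 120 mm long, 62 to 74 mm high: it passes over the bar, and the flanks of fingers straddling the bar meet it as the hand slides towards the leg.
- lever_tip (a point): Centre of the rounded tip (13 mm) of the cam lever, 113.5 mm from its hinge, 68 mm high.
- jar: Bystander: the loose glass spice jar with a dark lid, in front of the stand, 44 mm wide, 105 mm high, origin under its centre. Leave alone.
- peeler: Bystander: the orange peeler, 170 mm long, 18 mm high, lying flat, origin under its centre. Leave alone.
- bowl: Bystander: the white bowl, 140 mm wide, 65 mm high, origin under its centre. Leave alone.

How it is judged:
On the way, in this order (a step that is already met when the one before it is completed fails the run):
1. the trigger is squeezed and the leg has sprung out (value of joint trigger above 0.2 rad and value of joint leg above 0.085 m), for 0.1 s.
2. the trigger is let go, the leg still out (value of joint trigger below 0.06 rad and value of joint leg above 0.085 m), for 0.1 s.
3. the hand holds the bar in line with the index tab while the lever is still open (x of bar_mid in the frame of tab_point between -0.005 and 0.005 m and contact force between the fingers and leg above 1.5 N and value of joint cam_lever above 0.4 rad), for 0.2 s.
At the end, for the whole second after the job is handed in: The bar is within 5 mm of being in line with the index tab and at rest, held there by the fingers (at least 1.5 N on the leg), the cam lever is closed (below 0.08 rad), the trigger is let go and the index tab is where it was (3 mm) (x of bar_mid in the frame of tab_point between -0.005 and 0.005 m and contact force between the fingers and leg above 1.5 N and value of joint cam_lever below 0.08 rad and value of joint trigger below 0.06 rad and velocity of joint leg between -0.02 and 0.02 m/s and distance of tab_point from where it was at the start of the episode below 0.003 m); the arm keeps its last pose, push and grip.
It fails at once if the lever closed (below 0.3 rad) while the leg is more than 8 mm off its mark (value of joint cam_lever below 0.3 rad and not (x of bar_mid in the frame of tab_point between -0.008 and 0.008 m)).
It fails at once if a bystander moved by more than 20 mm (distance of any of jar, peeler, bowl from where it was at the start of the episode above 0.02 m).
It also fails if it takes over 54 s, if anything falls off the work surface, if the arm or the gripper's body presses on something with over 40 N, if the wrist force passes 120 N, or if a joint passes its speed limit or range.

### The arm

A 6-joint arm with a two-finger parallel gripper is mounted at the origin on a cart in front of the work surface, level with it; the furniture and walls round the work are solid. World frame = base frame: x ahead of the robot, y to its left, z up, the work surface at z = 0. Lengths are in m, angles in rad, forces in N, time in s.
With the tool pointing down it reaches from about 0.25 to 0.775 m from the base axis. Payload 4 kg.
Tool frame: the origin (TCP) lies on the mounting face of the last link; the fingertips stand 199 mm ahead of it and the grasp point (between the pads) lies 180 mm ahead of it; x points along the fingers, y is the direction in which the jaws open and shut, and the axes are right-handed (so a half turn about x gives the same grasp; the last joint's range is limited). The gripper opens to 94 mm and grips with 3 to 60 N. Pads are 16 mm wide; open, the fingers measure 119 mm over their backs; the gripper's body (75 mm by 177 mm) begins 78 mm behind the grasp point.
Start: joints at [-1.38, 0.087, 1.371, -0, 1.684, -0.103], TCP at [0.159, -0.526, 0.405] pointing down, gripper open.
Joint ranges: [-3.1, 3.1], [-0.76, 2.03], [0.27, 2.55], [-1.08, 4.22], [0.17, 2.65], [-2.57, 2.57]. Speed limits (rad/s): [2.79, 2.79, 3.14, 3.14, 3.14, 3.14].

### API

Orientations are given as [roll, pitch, yaw] about the fixed x, y, z axes, in that order (R = Rz(yaw) Ry(pitch) Rx(roll)).
In Python, from bench import robot gives the robot as it stands. The module is installed in compiled form; this text tells all that it offers.
- The arm moves only by the shell command python3 -m pendant 'ROWS'. ROWS is a JSON object of lists of equal length, an entry for each row: "turn": the turn, a rotation vector about the world's x, y, z in rad, a list of three; "delta_pos": the shift along the world's x, y, z in cm, a list of three; "gripper": the finger opening in cm, from 0 to 9.4. In form: {"turn": [[ax, ay, az], ...], "delta_pos": [[dx, dy, dz], ...], "gripper": [gripper, ...]}. A call has 1 to 8 rows; each row shifts and turns the commanded pose from where the row before left it; what a row does not reach is not made up. A row lasts 1/8 s, in which the tool goes at most 62.5 mm and 10.7 degrees, less where a joint would pass 70% of its speed; a pose out of reach is approached as far as the arm can. A call with a gripper value outside its range is refused whole. The fingers move at their own pace and stop on an object; the grip force is fixed at half the most. Time passes only in rows, so rows that do not move let the fingers close. It gives the time, the measured TCP pose, the force and the opening at its end, in the units of the state.
- robot.get_obs(): the state, without advancing time (a new reading comes with each control period).
- robot.snapshot(name): name is "scene" or "top" or "wrist"; returns (picture, depth): 400x640x3 uint8, red, green, blue; 400x640 float32, m along the optical axis (not along the pixel's ray), 0 where there is no reading.
- robot.camera_params(name): a dict with "vertical_fov" (degrees; the focal length in pixels is half the picture's height over the tangent of half this angle, whatever the lens; pixels are square), "cx", "cy" (the principal point, pixels), "R" (3x3) and "t" (3): a world point X has camera coordinates R X + t; the wrist camera has in their place "T_tool_cam" (4x4, takes a point from camera to tool coordinates, whose origin is the TCP and whose axes are the tool frame's). Camera axes: x right, y down, z forward; pixel columns grow to the right and rows downward; lengths in m; the calibration is good to about 2 mm. A picture is of the moment at which its call begins: read the wrist's pose just before it. camera_params takes no time and is no camera call.
- robot.close_job(): hands the job in, once; it reports no verdict.
The state is a dict: "time": time; "joint_positions": joint angles; "qvel": joint speeds; "joint_torque": joint torques, N m; "tool_pos": TCP position; "ee_rot": TCP orientation; "wrist_force": force on the tool from outside, world axes, zero at the start; "wrist_torque": the same for the moment, N m; "width": finger opening in m.
Only numpy, scipy, OpenCV 4.12 (cv2) and the standard library are available. Lean on these libraries where they do the work, as an engineer would, in place of code of your own. Each camera call takes 0.05 s, during which the arm holds its last target. There are 200 camera calls.

## Working session

There is one attempt and no reset: what is moved stays moved. The work goes in short steps, Python scripts to look and compute and a shell command to move; the robot and the scene stay as the last step left them, time stands still between calls to the robot, and variables do not carry over. Pictures are saved under pics/ and viewed, and the job is handed in when it is done.

```bash
mkdir -p pics; cat > h.py <<'E'
import numpy as np, cv2
from bench import robot
from scipy.spatial.transform import Rotation as Rn
def snap(n,f):
    o=robot.get_obs(); p,d=robot.snapshot(n); cv2.imwrite('pics/'+f+'.png',p[:,:,::-1]); np.savez('pics/'+f+'.npz',p=p,d=d,tp=o['tool_pos'],er=o['ee_rot'],n=n); return p,d
def cam(f):
    z=np.load('pics/'+f+'.npz'); n=str(z['n']); c=robot.camera_params(n)
    fl=200/np.tan(np.radians(c['vertical_fov'])/2)
    if n=='wrist':
        T=np.eye(4); T[:3,:3]=Rn.from_euler('xyz',z['er']).as_matrix(); T[:3,3]=z['tp']; T=T@np.array(c['T_tool_cam'])
    else:
        R=np.array(c['R']);T=np.eye(4);T[:3,:3]=R.T;T[:3,3]=-R.T@np.array(c['t'])
    return z,fl,c['cx'],c['cy'],T
def px(f,u,v,zh=None):
    "world point of pixel: from depth, or on plane z=zh"
    z,fl,cx,cy,T=cam(f); r=np.array([(u-cx)/fl,(v-cy)/fl,1.])
    if zh is None: return (T@np.append(r*z['d'][int(v),int(u)],1))[:3]
    w=T[:3,:3]@r; return T[:3,3]+w*(zh-T[2,3])/w[2]
def proj(f,X):
    z,fl,cx,cy,T=cam(f); q=np.linalg.inv(T)@np.append(X,1); return q[0]/q[2]*fl+cx,q[1]/q[2]*fl+cy
E
python3 - <<'E'
from h import *
o=robot.get_obs(); print({k:np.round(v,3) for k,v in o.items()})
for n in('scene','top','wrist'):
    snap(n,n+'0'); c=robot.camera_params(n); print(n,c)
E
```

```text
{'time': np.float64(0.0), 'joint_positions': array([-1.38 ,  0.088,  1.372,  0.   ,  1.684, -0.103]), 'qvel': array([ 0.002,  0.   , -0.001, -0.002, -0.   ,  0.   ]), 'joint_torque': array([ 1.0000e-03, -3.4018e+01, -3.0243e+01,  7.2000e-02,  3.3000e-02,
       -0.0000e+00]), 'tool_pos': array([ 0.159, -0.526,  0.404]), 'ee_rot': array([-1.681,  1.569,  1.754]), 'wrist_force': array([ 0.031,  0.232, -0.093]), 'wrist_torque': array([-0.014,  0.003,  0.016]), 'width': np.float64(0.094)}
scene {'vertical_fov': 47.93649377099533, 'cx': 322.1541637018374, 'cy': 200.08235257409348, 'R': array([[ 0.95781449, -0.28692382,  0.01631354],
       [-0.22957334, -0.79804403, -0.55715511],
       [ 0.17287999,  0.52990608, -0.83024819]]), 't': array([-0.45465463,  0.3606691 ,  0.74314196])}
top {'vertical_fov': 54.18275252914305, 'cx': 316.6352926868627, 'cy': 201.1351837159038, 'R': array([[-0.00388247, -0.99981571, -0.01880101],
       [-0.9837503 ,  0.00719357, -0.17939789],
       [ 0.17950007,  0.017799  , -0.98359693]]), 't': array([0.2168107 , 0.57800566, 0.91377917])}
wrist {'vertical_fov': 69.33266455150604, 'cx': 325.21669273964415, 'cy': 202.2168246302594, 'T_tool_cam': array([[ 9.61598387e-04, -2.79832998e-01,  9.60048212e-01,
         1.90015341e-02],
       [ 9.99999533e-01,  1.74404033e-04, -9.50779266e-04,
         1.12023200e-03],
       [ 9.86231322e-05,  9.60048677e-01,  2.79833035e-01,
        -8.03314972e-02],
       [ 0.00000000e+00,  0.00000000e+00,  0.00000000e+00,
         1.00000000e+00]])}
```

View pics/scene0.png

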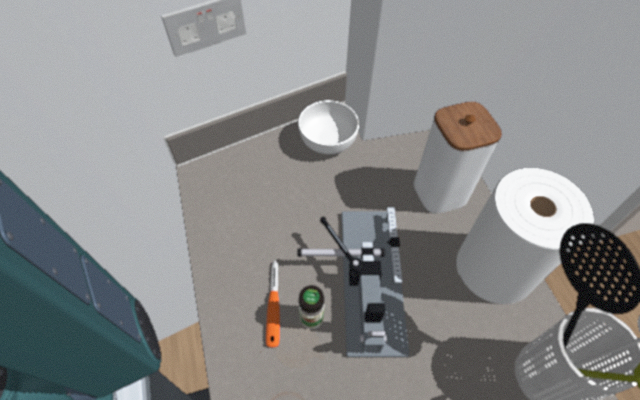

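View pics/top0.png

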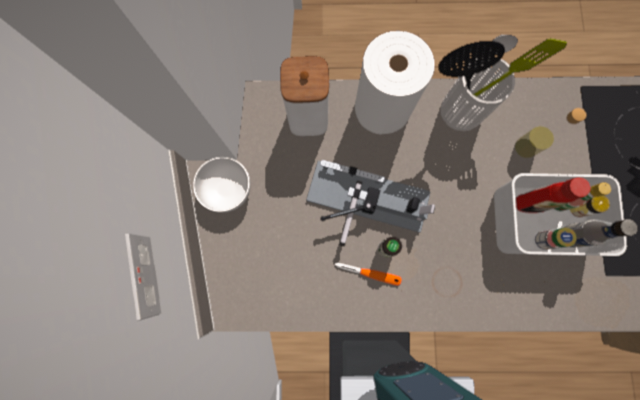

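The top view shows the stand around (367,197). The trigger and grip are at about (412,207), the lever tip at (323,217), the bar's long end at (345,240), the jar at (392,246), the peeler at (370,273) and the bowl at (222,185). I'll enlarge both views next.

```bash
python3 - <<'E'
from h import *
a=cv2.imread('pics/top0.png')[150:260,295:445]; b=cv2.imread('pics/scene0.png')[200:365,290:420]
cv2.imwrite('pics/c1.png',cv2.resize(a,None,fx=5,fy=5,interpolation=2)); cv2.imwrite('pics/c2.png',cv2.resize(b,None,fx=3.6,fy=3.6,interpolation=2))
E
```

```text
(no output)
```

View pics/c1.png

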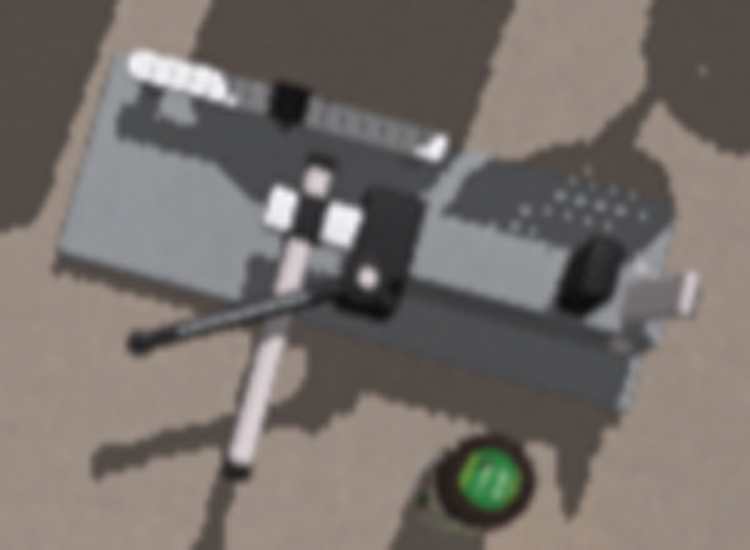

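View pics/c2.png

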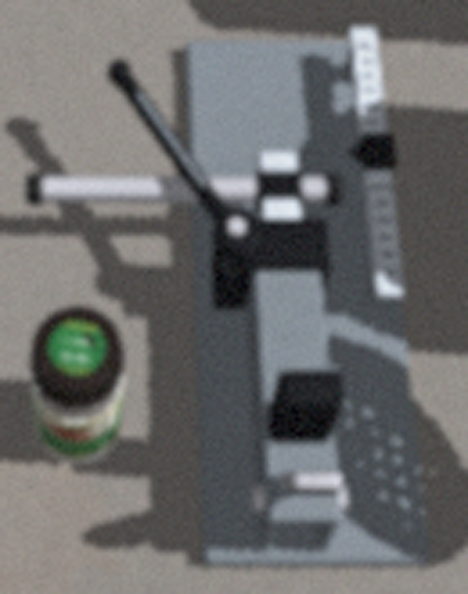

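```bash
python3 - <<'E'
from h import *
t=lambda u,v,z=None:px('top0',295+u/5,150+v/5,z)
s=lambda u,v,z=None:px('scene0',290+u/3.6,200+v/3.6,z)
P=lambda n,a:print(n,np.round(a,4))
L=t(236,472,.053);S=t(322,160,.053);P('barL',L);P('barS',S);print(np.linalg.norm(L-S))
L2=s(32,188,.053);S2=s(337,190,.053);P('sL',L2);P('sS',S2);print(np.linalg.norm(L2-S2))
P('bar depth',t(270,345));P('bar depth',t(245,440));P('s',s(100,187))
bl=t(60,255,.012);br=t(625,405,.012);P('bl',bl);P('br',br);e=bl-br;print(np.linalg.norm(e),np.degrees(np.arctan2(e[1],e[0])))
tl=t(115,55,.012);P('tl',tl);print(np.linalg.norm(tl-bl))
P('tip',t(140,340,.074));P('tip s',s(120,72,.074));P('tipdepth',t(140,340))
P('hinge',t(368,278,.074));P('hinge s',s(237,226,.074))
P('grip top',t(605,258,.120));P('grips',s(308,390,.120));P('d',t(605,258))
P('trigtop',t(688,290,.115));P('trigs',s(318,480,.115));P('d',t(688,290))
P('tab',t(290,105,.055));P('tabs point',s(355,152,.05))
P('jar',t(487,480,.105));P('jar s',s(78,348,.105))
E
```

```text
barL [0.4722 0.1519 0.053 ]
barS [0.6272 0.1066 0.053 ]
0.16148302423931127
sL [0.4732 0.1536 0.053 ]
sS [0.6292 0.107  0.053 ]
0.16273221856647876
bar depth [0.5343 0.1343 0.0531]
bar depth [0.4872 0.1476 0.0592]
s [0.5077 0.1425 0.0562]
bl [0.5875 0.2393 0.012 ]
br [ 0.508  -0.0477  0.012 ]
0.2978237576090167 74.51728839708439
tl [0.6944 0.2103 0.012 ]
0.11079887406199769
tip [0.5343 0.1981 0.074 ]
tip s [0.535  0.1976 0.074 ]
tipdepth [0.5341 0.1981 0.075 ]
hinge [0.5637 0.0878 0.074 ]
hinge s [0.566  0.0928 0.074 ]
grip top [ 0.5645 -0.0156  0.12  ]
grips [ 0.5594 -0.0137  0.12  ]
d [ 0.5648 -0.016   0.1183]
trigtop [ 0.5502 -0.054   0.115 ]
trigs [ 0.5504 -0.0521  0.115 ]
d [ 0.55   -0.0537  0.1159]
tab [0.6552 0.1222 0.055 ]
tabs point [0.6478 0.1273 0.05  ]
jar [0.4643 0.0397 0.105 ]
jar s [0.4666 0.0405 0.105 ]
```

```bash
python3 - <<'E'
from h import *
o=robot.get_obs();R=Rn.from_euler('xyz',o['ee_rot']).as_matrix();print(R.round(3))
a=np.degrees(np.arctan2(R[1,1],R[0,1]));print(a, 'to 74:',np.radians(74-a),'or',np.radians(74-180-a))
E
```

```text
[[-0.     0.29  -0.957]
 [ 0.002 -0.957 -0.29 ]
 [-1.    -0.002 -0.   ]]
-73.16536139702119 to 74: 2.5685201012653813 or -0.5730725523244115
```

View pics/wrist0.png

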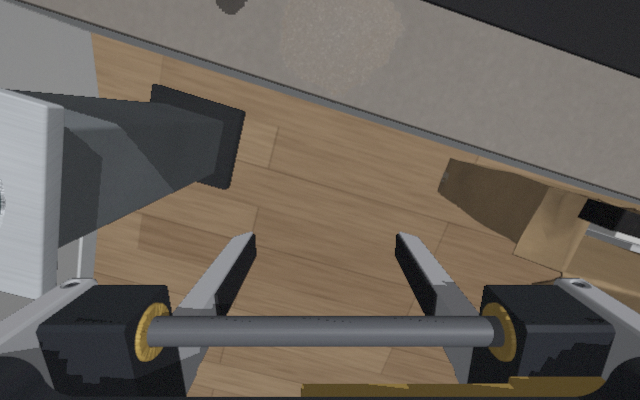

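```bash
python3 -m pendant '{"turn":[[0,0,0.16],[0,0,0.16],[0,0,0.16],[0,0,0.16],[0,0,0.16],[0,0,0.16],[0,0,0.16],[0,0,0.16]],"delta_pos":[[2,3.5,0.5],[2,3.5,0.5],[2,3.5,0.5],[2,3.5,0.5],[2,3.5,0.5],[2,3.5,0.5],[2,3.5,0.5],[2,3.5,0]],"gripper":[9.4,9.4,9.4,9.4,9.4,9.4,9.4,9.4]}' && python3 -m pendant '{"turn":[[0,0,0.161],[0,0,0.161],[0,0,0.161],[0,0,0.161],[0,0,0.161],[0,0,0.161],[0,0,0.161],[0,0,0.161]],"delta_pos":[[3,3,0],[3,3,0],[3,3,0],[3,3,0],[3,3,0],[3,3,0],[3,3,0],[2.5,2,0]],"gripper":[9.4,9.4,9.4,9.4,9.4,9.4,9.4,9.4]}'; python3 - <<'E'
from h import *
snap('wrist','w1'); o=robot.get_obs();print(o['joint_positions'],o['tool_pos'],o['time']);R=Rn.from_euler('xyz',o['ee_rot']).as_matrix();print(R.round(3))
E
```

```text
time: 1.15
tool_pos: [0.3197, -0.2452, 0.4399]
ee_rot: [1.02, 1.57, -0.543]
wrist_force: [0.3, 0.1, 1.0]
width: 0.0939
time: 2.15
tool_pos: [0.5552, -0.0149, 0.4391]
ee_rot: [3.098, 1.57, 2.824]
wrist_force: [-0.1, -0.9, -0.1]
width: 0.0938
[-0.12647247  0.09937712  1.29164736  0.00265354  1.75061049 -1.42934048] [ 0.55705359 -0.01337575  0.43823984] 2.2
[[ 0.     0.264  0.964]
 [ 0.003  0.964 -0.264]
 [-1.     0.003 -0.   ]]
```

View pics/w1.png

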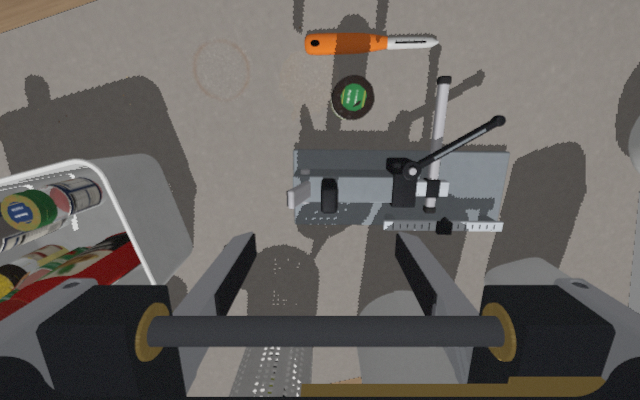

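The wrist view shows everything: grip (330,195), trigger (300,195), bar from (444,77) to (430,210), lever tip (500,121), tab (443,227). I'll enlarge it to read points.

```bash
python3 - <<'E'
from h import *
a=cv2.imread('pics/w1.png')[65:245,280:520]
cv2.imwrite('pics/c3.png',cv2.resize(a,None,fx=3.3,fy=3.3,interpolation=2))
E
```

```text
(no output)
```

View pics/c3.png

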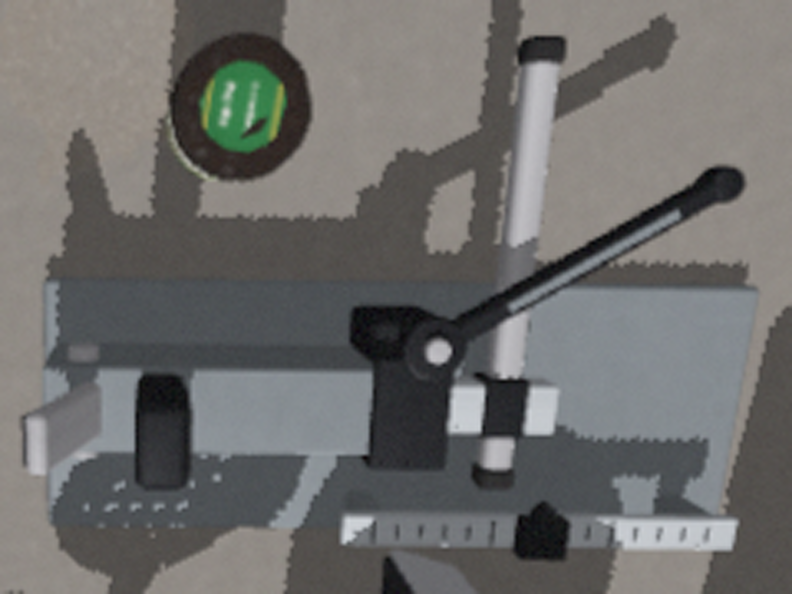

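```bash
python3 - <<'E'
from h import *
from scipy.optimize import least_squares
w=lambda u,v:(280+u/3.3,65+v/3.3)
t=lambda u,v:(295+u/5,150+v/5)
s=lambda u,v:(290+u/3.6,200+v/3.6)
def tri(*o):
    f=lambda X:np.ravel([np.subtract(proj(n,X),p) for n,p in o]); r=least_squares(f,[.55,.05,.06]); return r.x,np.abs(r.fun).max()
D={'barL':[('w1',w(543,48)),('top0',t(237,466)),('scene0',s(36,188))],
'barS':[('w1',w(493,478)),('top0',t(322,160)),('scene0',s(335,188))],
'tab':[('w1',w(543,502)),('scene0',s(355,152))],
'tip':[('w1',w(722,184)),('top0',t(140,340)),('scene0',s(120,72))],
'hinge':[('w1',w(438,351)),('top0',t(368,278)),('scene0',s(237,226))],
'trig':[('w1',w(36,445)),('top0',t(690,295)),('scene0',s(318,480))]}
W={}
for k,v in D.items():
    W[k],e=tri(*v);print(k,W[k].round(4),round(e,2))
# model fit: origin x,y,yaw
def st(q,p): c,s_=np.cos(q[2]),np.sin(q[2]);return np.array([q[0]+c*p[0]-s_*p[1],q[1]+s_*p[0]+c*p[1],p[2]])
M=[('barL',(.025,.130,.053)),('barS',(.025,-.029,.053)),('hinge',(-.010,.026,.074))]
def f(q):
    r=[]
    for k,p in M:
        for n,o in D[k]: r+=list(np.subtract(proj(n,st(q,p)),o))
    for o,p in [((47,283),(-.155,.056)),((758,290),(.15,.056))]: pass
    return r
r=least_squares(f,[.592,.092,1.29]);q=r.x;print(q,np.degrees(q[2]),np.abs(r.fun).max())
inv=lambda X:(np.cos(q[2])*(X[0]-q[0])+np.sin(q[2])*(X[1]-q[1]),-np.sin(q[2])*(X[0]-q[0])+np.cos(q[2])*(X[1]-q[1]))
for k in W: print(k,np.round(inv(W[k]),4))
print('tab plane',np.round(inv(px('w1',*w(543,502),.05)),4),np.round(inv(px('scene0',*s(355,152),.05)),4))
h=inv(W['hinge']);T=inv(W['tip']);print('lever',np.arctan2(T[1]-.026,T[0]+.010))
print('bar in w1 z50', np.round(inv(px('w1',*w(493,478),.053)),4),np.round(inv(px('w1',*w(543,48),.053)),4))
print('pinch',st(q,(-.1185,0,.102)),'hold',st(q,(.125,.118,.05)))
E
```

```text
barL [0.4724 0.1507 0.0593] 1.22
barS [0.6264 0.1077 0.0537] 0.84
tab [0.6515 0.1333 0.0327] 1.17
tip [0.533  0.198  0.0738] 1.04
hinge [0.5621 0.0891 0.0821] 1.0
trig [ 0.5478 -0.053   0.1184] 1.03
[0.59127624 0.09270739 1.28806942] 73.80094126501564 2.0629779000766604
barL [0.0225 0.1303]
barS [ 0.0242 -0.0296]
tab [ 0.0557 -0.0465]
tip [0.0849 0.0853]
hinge [-0.0116  0.027 ]
trig [-0.1521  0.0011]
tab plane [ 0.047  -0.0398] [ 0.049  -0.0447]
lever 0.5586634323655394
bar in w1 z50 [ 0.0243 -0.0287] [0.0245 0.1323]
pinch [ 0.55821767 -0.02108795  0.102     ] hold [0.51283296 0.24566376 0.05      ]
```

```bash
python3 -m pendant '{"turn":[[0,0,0.015],[0,0,0],[0,0,0]],"delta_pos":[[0.2,-0.6,-5],[0,0,-5],[0,0,0]],"gripper":[9.4,9.4,9.4]}'; python3 - <<'E'
from h import *
snap('wrist','w2'); o=robot.get_obs();print(o['tool_pos'],o['time']);R=Rn.from_euler('xyz',o['ee_rot']).as_matrix();print(R.round(4))
E
```

```text
time: 2.58
tool_pos: [0.5546, -0.0225, 0.3342]
ee_rot: [-3.013, 1.559, 3.005]
wrist_force: [0.3, 0.8, 1.5]
width: 0.094
[ 0.55564018 -0.02261742  0.33807802] 2.625
[[-4.700e-03  2.627e-01  9.649e-01]
 [ 7.000e-04  9.649e-01 -2.627e-01]
 [-1.000e+00 -6.000e-04 -4.700e-03]]
```

View pics/w2.png

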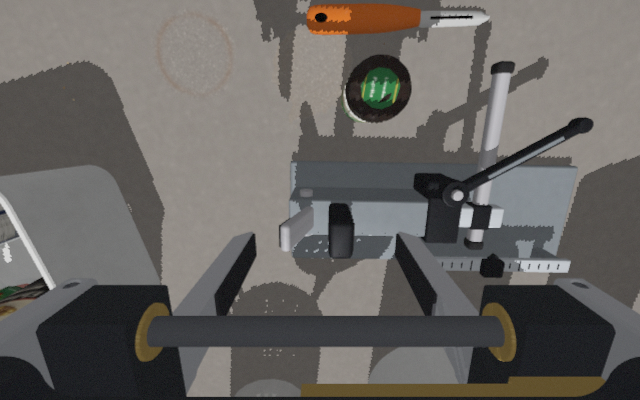

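The pinch point lies between the open fingers, with the trigger at (297,228) and the grip at (341,232). Now descending and squeezing.

```bash
python3 -m pendant '{"turn":[[0,0,-0.015],[0,0,0],[0,0,0],[0,0,0],[0,0,0],[0,0,0],[0,0,0],[0,0,0]],"delta_pos":[[0.3,0.1,-2.8],[0,0,-2.9],[0,0,0],[0,0,0],[0,0,0],[0,0,0],[0,0,0],[0,0,0]],"gripper":[9.4,9.4,9.4,3.0,3.0,3.0,3.0,3.0]}'; python3 - <<'E'
from h import *
snap('wrist','w3'); o=robot.get_obs();print(o['tool_pos'],o['time'],o['width'],o['wrist_force'])
E
```

```text
time: 3.62
tool_pos: [0.5595, -0.0227, 0.2843]
ee_rot: [-0.741, 1.566, -1.021]
wrist_force: [-2.2, -5.7, 4.8]
width: 0.0475
[ 0.55951677 -0.02266936  0.28427731] 3.675 0.0435663418112048 [-0.46021811 -4.7395424   4.73175548]
```

View pics/w3.png

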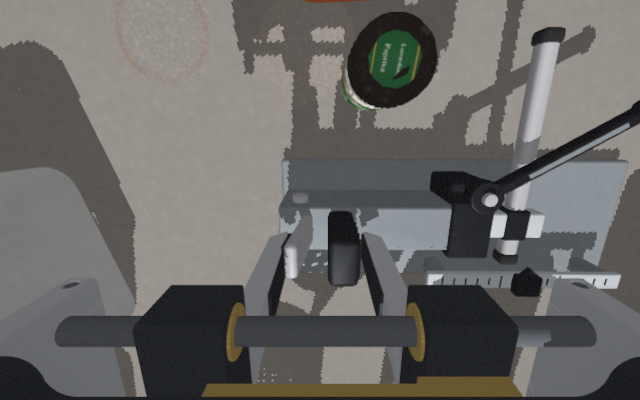

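The fingers are closing on the trigger blade at (295,250) and the grip at (343,245). I'll keep closing.

```bash
python3 -m pendant '{"turn":[[0,0,0],[0,0,0],[0,0,0],[0,0,0],[0,0,0],[0,0,0]],"delta_pos":[[0,0,0],[0,0,0],[0,0,0],[0,0,0],[0,0,0],[0,0,0]],"gripper":[3.0,3.0,3.0,3.0,3.0,3.0]}'; python3 - <<'E'
from h import *
snap('wrist','w4'); o=robot.get_obs();print(o['tool_pos'],o['time'],o['width'],o['wrist_force'])
E
```

```text
time: 4.42
tool_pos: [0.5599, -0.0212, 0.2841]
ee_rot: [0.272, 1.567, -0.008]
wrist_force: [1.4, -0.0, 5.9]
width: 0.0341
[ 0.5598622  -0.02122948  0.28407713] 4.475 0.03401663210655599 [ 1.17864091 -1.33595793  5.47026874]
```

View pics/w4.png

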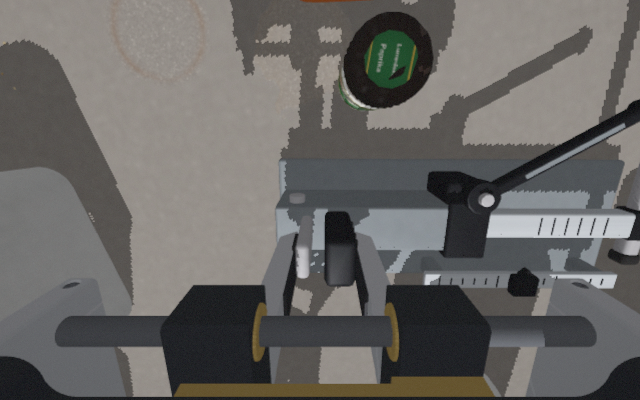

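The leg is out: its scale is exposed to (630,220), and the opening reads 34 mm. Releasing and rising.

```bash
python3 -m pendant '{"turn":[[0,0,0],[0,0,0],[0,0,0],[0,0,0],[0,0,0],[0,0,0],[0,0,0],[0,0,0]],"delta_pos":[[0,0,0],[0,0,0],[0,0,0],[0,0,0],[0,0,0],[0,0,0],[0,0,3],[0,0,5]],"gripper":[9.4,9.4,9.4,9.4,9.4,9.4,9.4,9.4]}'; python3 -m pendant '{"turn":[[0,0,0],[0,0,0],[0,0,0],[0,0,0],[0,0,0],[0,0,0],[0,0,0],[0,0,0]],"delta_pos":[[0,0,5],[-0.9,5,0],[-0.9,5,0],[-0.9,5,0],[-0.9,5,0],[-0.9,5,0],[-0.2,1.7,0],[0,0,0]],"gripper":[4.5,4.5,4.5,4.5,4.5,4.5,4.5,4.5]}'; python3 - <<'E'
from h import *
snap('wrist','w5'); o=robot.get_obs();print(o['tool_pos'],o['time'],o['width'],o['wrist_force'],o['joint_positions'])
E
```

```text
time: 5.48
tool_pos: [0.5587, -0.0209, 0.3606]
ee_rot: [3.098, 1.564, 2.819]
wrist_force: [0.1, 0.0, 0.5]
width: 0.094
time: 6.48
tool_pos: [0.5121, 0.2463, 0.4123]
ee_rot: [-2.277, 1.57, -2.555]
wrist_force: [-0.3, -0.3, -0.4]
width: 0.0452
[0.51234773 0.24530826 0.41238878] 6.525 0.045414054290398735 [0.05152626 0.15828773 0.0440776 ] [ 3.46905148e-01  1.26514663e-01  1.31256859e+00 -6.49301169e-04
  1.70330701e+00 -9.44563294e-01]
```

View pics/w5.png

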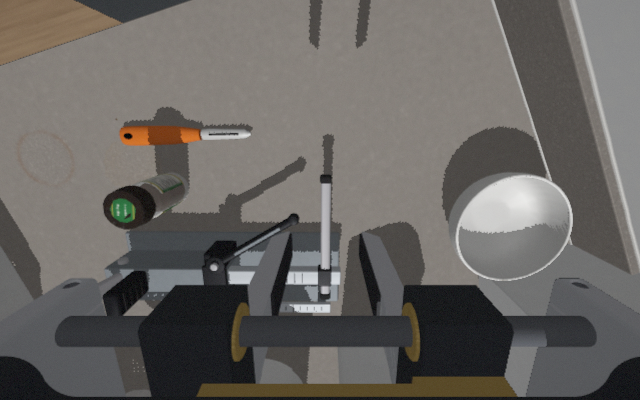

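```bash
cat >> h.py <<'E'
Q=(.59128,.09271,1.28807)
def inv(X): c,s=np.cos(Q[2]),np.sin(Q[2]); x,y=X[0]-Q[0],X[1]-Q[1]; return np.round([c*x+s*y,-s*x+c*y],4)
E
python3 - <<'E'
from h import *
print('bar end',inv(px('w5',326,177,.053)),'mid',inv(px('w5',325,240,.056)),inv(px('w5',326,177)))
o=robot.get_obs();print('tcp',inv(o['tool_pos']));R=Rn.from_euler('xyz',o['ee_rot']).as_matrix();print(R.round(4), np.arctan2(R[1,1],R[0,1]))
snap('top','top5');a=cv2.imread('pics/top5.png')[140:260,255:435];cv2.imwrite('pics/c5.png',cv2.resize(a,None,fx=4.4,fy=4.4,interpolation=2))
E
```

```text
bar end [0.1245 0.1339] mid [0.1237 0.0537] [0.1245 0.1348]
tcp [0.1245 0.1184]
[[-5.000e-04  2.758e-01  9.612e-01]
 [-9.000e-04  9.612e-01 -2.758e-01]
 [-1.000e+00 -1.000e-03 -3.000e-04]] 1.2913830436355302
```

View pics/c5.png

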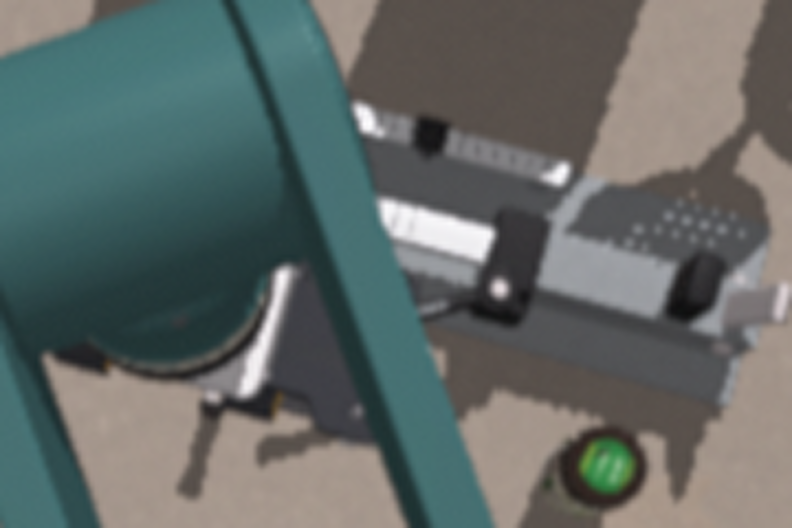

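The bar reads at 0.1245 along, between the fingers as modelled, and the trigger is let go. Descending over the bar and straddling it loosely.

```bash
python3 -m pendant '{"turn":[[0,0,0],[0,0,0],[0,0,0],[0,0,0],[0,0,0],[0,0,0],[0,0,0],[0,0,0]],"delta_pos":[[0,0,-5],[0,0,-5],[0,0,-5],[0,0,-3.2],[0,0,0],[0,0,0],[0,0,0],[0,0,0]],"gripper":[4.5,4.5,4.5,4.5,1.6,1.6,1.6,1.6]}'; python3 - <<'E'
from h import *
snap('wrist','w6'); o=robot.get_obs();print(o['tool_pos'],inv(o['tool_pos']),o['time'],o['width'],o['wrist_force'])
E
```

```text
time: 7.58
tool_pos: [0.5128, 0.2457, 0.2325]
ee_rot: [0.632, 1.567, 0.352]
wrist_force: [0.9, 0.7, -0.1]
width: 0.0164
[0.51264659 0.24568187 0.23214349] [0.125  0.1182] 7.625 0.01630733919986854 [ 0.42491178 -0.14261183 -0.15247327]
```

View pics/w6.png

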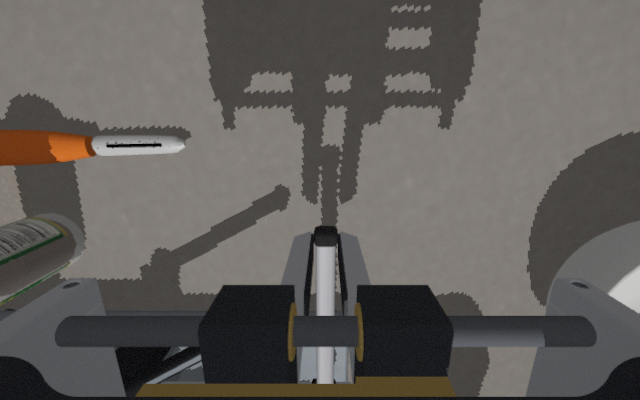

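```bash
python3 -m pendant '{"turn":[[0,0,0],[0,0,0],[0,0,0],[0,0,0],[0,0,0],[0,0,0],[0,0,0],[0,0,0]],"delta_pos":[[-0.3,-1.05,-0.2],[-0.3,-1.05,0],[-0.3,-1.05,0],[-0.3,-1.05,0],[-0.3,-1.05,0],[-0.3,-1.05,0],[0,0,0],[0,0,0]],"gripper":[1.6,1.6,1.6,1.6,1.6,1.6,1.6,1.6]}'; python3 - <<'E'
from h import *
o=robot.get_obs();print(o['tool_pos'],inv(o['tool_pos']),o['time'],o['width'],o['wrist_force'])
for n in('scene','wrist','top'): snap(n,n[0]+'7')
b=cv2.imread('pics/s7.png')[200:365,290:430];cv2.imwrite('pics/c7.png',cv2.resize(b,None,fx=3.6,fy=3.6,interpolation=2))
a=cv2.imread('pics/t7.png')[140:260,255:435];cv2.imwrite('pics/c7t.png',cv2.resize(a,None,fx=4.4,fy=4.4,interpolation=2))
E
```

```text
time: 8.62
tool_pos: [0.4946, 0.1837, 0.2304]
ee_rot: [1.231, 1.564, 0.951]
wrist_force: [0.5, 6.7, 3.3]
width: 0.0163
[0.49463353 0.1836864  0.23041446] [0.0604 0.1182] 8.625 0.01634533771974755 [0.51873014 6.67435804 3.34330635]
```

View pics/c7.png

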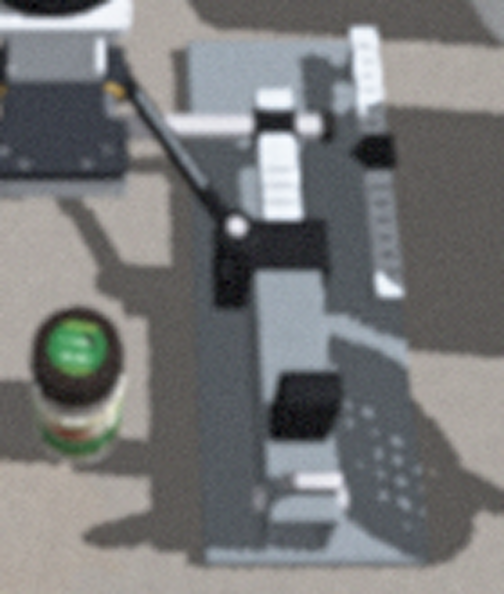

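View pics/w7.png

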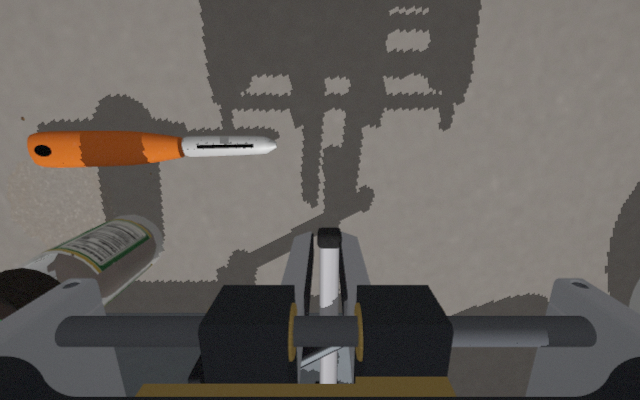

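View pics/c7t.png

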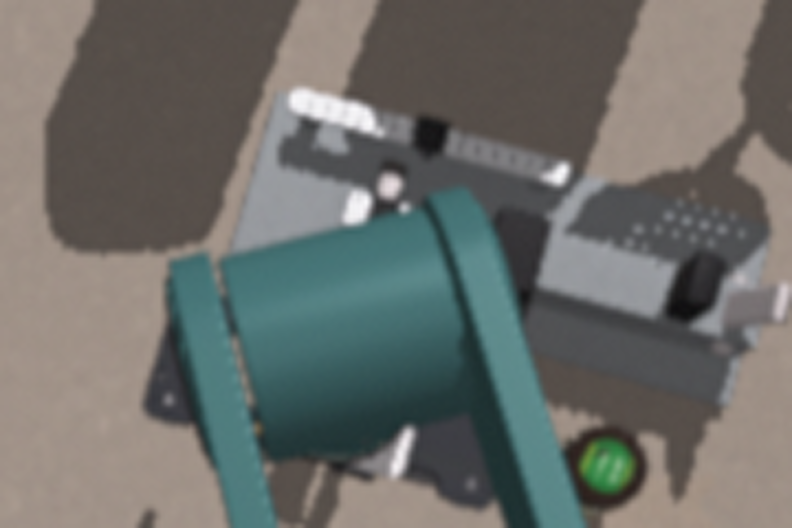

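In the scene crop the bar's short end is at (332,126) and the tab point at (355,152). In the top crop the short end is at (392,165), and the tab's front edge is around (430,150). Converting these to stand-frame positions.

```bash
python3 - <<'E'
from h import *
t=lambda u,v,z:inv(px('t7',255+u/4.4,140+v/4.4,z))
s=lambda u,v,z:inv(px('s7',290+u/3.6,200+v/3.6,z))
print('bar s',s(320,125,.053),s(180,124,.053),'top',t(392,165,.053))
print('tab s',s(356,152,.05),'top',t(430,150,.05),t(430,133,.055))
for X in((.046,-.04,.05),(.048,-.04,.05),(.05,-.04,.05)):
    c,sn=np.cos(Q[2]),np.sin(Q[2]);W=[Q[0]+c*X[0]-sn*X[1],Q[1]+sn*X[0]+c*X[1],X[2]]
    u,v=proj('s7',W);a,b=proj('t7',W);e,f=proj('w1',W);print(X,(u-290)*3.6,(v-200)*3.6,'|',(a-255)*4.4,(b-140)*4.4,'|',(e-280)*3.3,(f-65)*3.3)
b=cv2.imread('pics/s7.png')[225:265,355:415];b2=cv2.imread('pics/t7.png')[160:185,330:370]
cv2.imwrite('pics/c8.png',cv2.resize(b,None,fx=12,fy=12,interpolation=2));cv2.imwrite('pics/c9.png',cv2.resize(b2,None,fx=16,fy=16,interpolation=2))
E
```

```text
bar s [ 0.0641 -0.0264] [0.0646 0.0503] top [ 0.0632 -0.0314]
tab s [ 0.049  -0.0452] top [ 0.0447 -0.0466] [ 0.0473 -0.0549]
(0.046, -0.04, 0.05) 346.91530580283285 156.79673013492126 | 424.760560396503 160.14759829873495 | 540.4439912560402 502.47598280024323
(0.048, -0.04, 0.05) 346.59214243794486 153.5436534546411 | 421.37284608581473 159.22542141638576 | 545.3150375905913 502.5184680818097
(0.05, -0.04, 0.05) 346.2697959585798 150.29879983283328 | 417.98605823324016 158.30349672716042 | 550.1859252445773 502.56095197936406
```

View pics/c8.png

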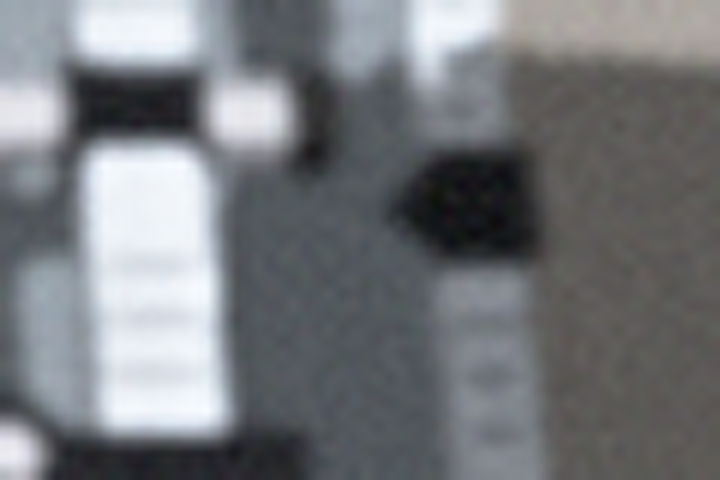

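View pics/c9.png

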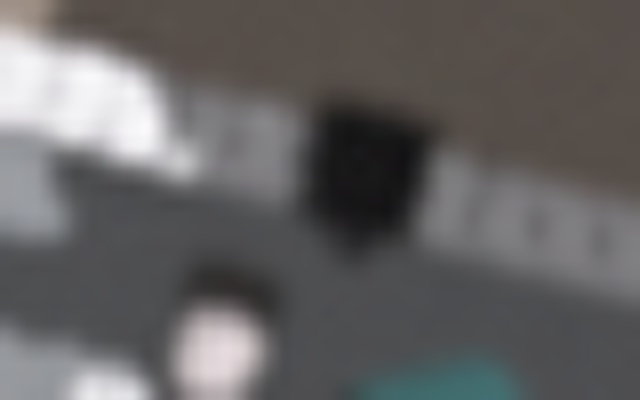

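The tab point is at about 0.047 along and the bar at about 0.063, so the bar has to go in another 16 mm or so.

```bash
python3 -m pendant '{"turn":[[0,0,0],[0,0,0],[0,0,0],[0,0,0],[0,0,0]],"delta_pos":[[-0.2,-0.8,0],[-0.25,-0.75,0],[0,0,0],[0,0,0],[0,0,0]],"gripper":[1.6,1.6,1.6,1.6,1.6]}'; python3 - <<'E'
from h import *
o=robot.get_obs();print(o['tool_pos'],inv(o['tool_pos']),o['time'],o['width'],o['wrist_force'])
for n in('scene','top'): snap(n,n[0]+'8')
b=cv2.imread('pics/s8.png')[225:265,355:415];b2=cv2.imread('pics/t8.png')[155:195,330:380]
cv2.imwrite('pics/d8.png',cv2.resize(b,None,fx=12,fy=12,interpolation=2));cv2.imwrite('pics/d9.png',cv2.resize(b2,None,fx=14,fy=14,interpolation=2))
E
```

```text
time: 9.4
tool_pos: [0.4902, 0.1684, 0.2304]
ee_rot: [1.242, 1.564, 0.963]
wrist_force: [0.5, 6.5, 2.7]
width: 0.0165
[0.49020268 0.16843438 0.23042665] [0.0445 0.1182] 9.4 0.016453248743682217 [0.51904384 6.46052423 2.7339633 ]
```

View pics/d8.png

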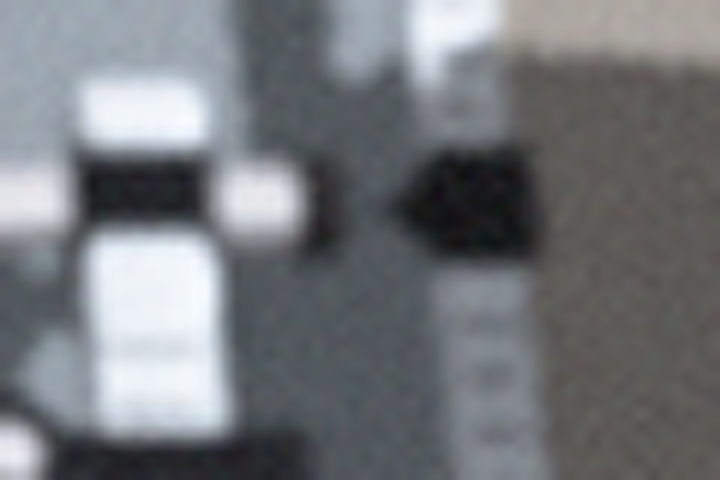

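View pics/d9.png

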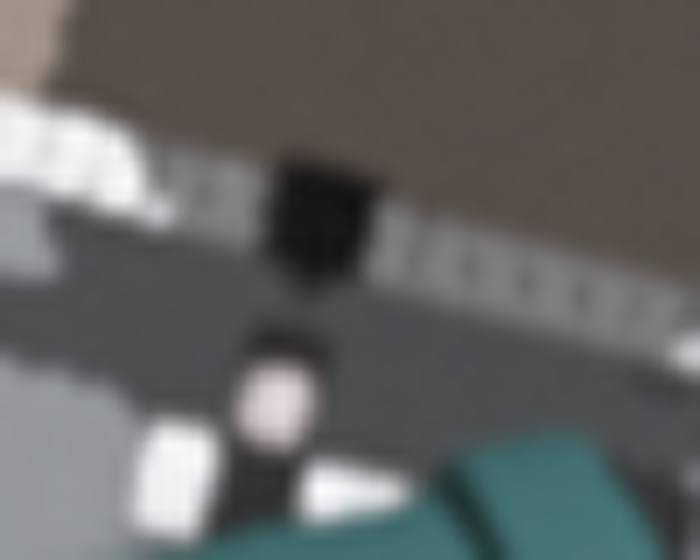

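```bash
python3 - <<'E'
from h import *
t=lambda u,v,z:inv(px('t8',330+u/14,155+v/14,z)); s=lambda u,v,z:inv(px('s8',355+u/12,225+v/12,z))
print('s bar',s(320,206,.05),s(260,201,.056),'tab',s(397,207,.05)); print('t bar',t(287,338,.053),t(276,402,.056),'tab',t(308,290,.05))
E
```

```text
s bar [ 0.0491 -0.031 ] [ 0.0467 -0.0203] tab [ 0.0489 -0.0436]
t bar [ 0.0467 -0.0317] [ 0.0455 -0.0191] tab [ 0.0453 -0.042 ]
```

Bar and tab agree within about 2 mm in both views. Sliding along the bar towards the leg.

```bash
python3 -m pendant '{"turn":[[0,0,0],[0,0,0],[0,0,0],[0,0,0],[0,0,0],[0,0,0],[0,0,0],[0,0,0]],"delta_pos":[[0.77,-0.22,0],[0.77,-0.22,0],[0.77,-0.22,0],[0.77,-0.22,0],[0.77,-0.22,0],[0.77,-0.22,0],[0.77,-0.22,0],[0,0,0]],"gripper":[1.6,1.6,1.6,1.6,1.6,1.6,1.6,1.6]}'; python3 - <<'E'
from h import *
o=robot.get_obs();print(o['tool_pos'],inv(o['tool_pos']),o['time'],o['width'],o['wrist_force'])
for n in('scene','wrist'): snap(n,n[0]+'9')
b=cv2.imread('pics/s9.png')[190:300,300:430];cv2.imwrite('pics/e8.png',cv2.resize(b,None,fx=5,fy=5,interpolation=2))
E
```

```text
time: 10.5
tool_pos: [0.5426, 0.1535, 0.2279]
ee_rot: [2.434, 1.563, 2.155]
wrist_force: [-1.7, 8.8, -1.0]
width: 0.0162
[0.54255857 0.1534907  0.22789181] [0.0448 0.0637] 10.5 0.016196072712843648 [-1.7399618   8.84214564 -1.00316364]
```

View pics/e8.png

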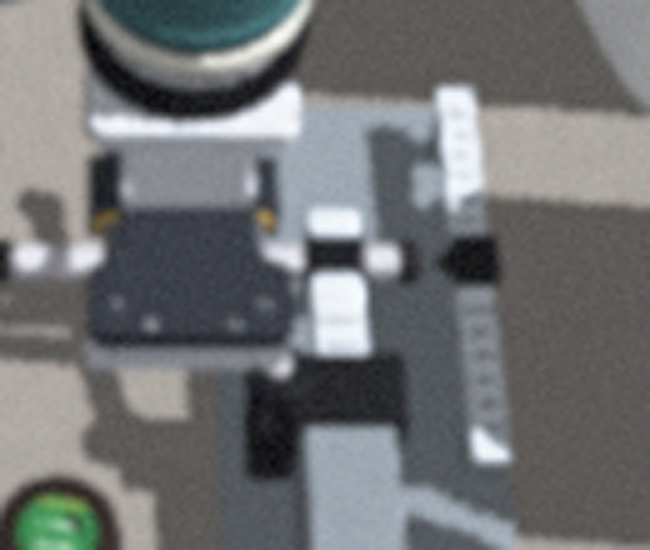

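View pics/w9.png

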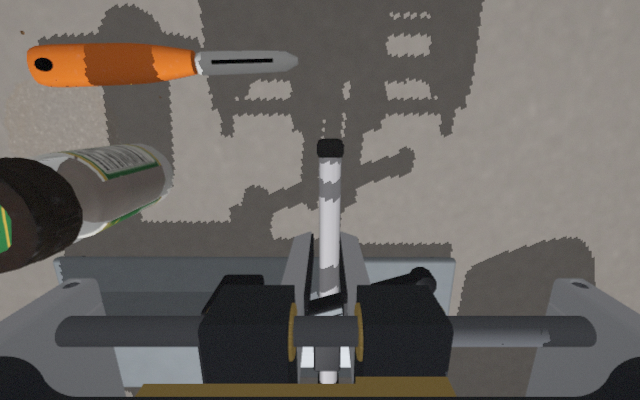

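The lever is swinging in, with its tip at (418,278) in the wrist view, and the bar is still in line with the tab in the scene view. I'll continue.

```bash
python3 -m pendant '{"turn":[[0,0,0],[0,0,0],[0,0,0],[0,0,0],[0,0,0],[0,0,0]],"delta_pos":[[0.5,-0.15,0.1],[0.5,-0.14,0],[0.5,-0.15,0],[0.4,-0.11,0],[0,0,0],[0,0,0]],"gripper":[1.6,1.6,1.6,1.6,1.6,1.6]}'; python3 - <<'E'
from h import *
o=robot.get_obs();print(o['tool_pos'],inv(o['tool_pos']),o['time'],o['width'],o['wrist_force'])
for n in('scene','wrist'): snap(n,n[0]+'10')
b=cv2.imread('pics/s10.png')[190:300,300:430];cv2.imwrite('pics/e10.png',cv2.resize(b,None,fx=5,fy=5,interpolation=2))
E
```

```text
time: 11.35
tool_pos: [0.5611, 0.1483, 0.2288]
ee_rot: [2.48, 1.563, 2.202]
wrist_force: [-3.5, 9.5, -1.1]
width: 0.0165
[0.56112051 0.14830292 0.22875989] [0.045  0.0445] 11.35 0.016470337249359833 [-3.47648634  9.47517319 -1.07494752]
```

View pics/e10.png

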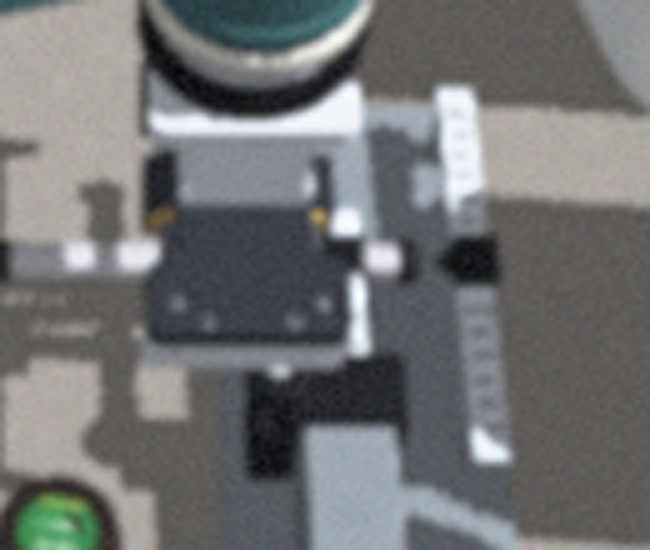

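View pics/w10.png

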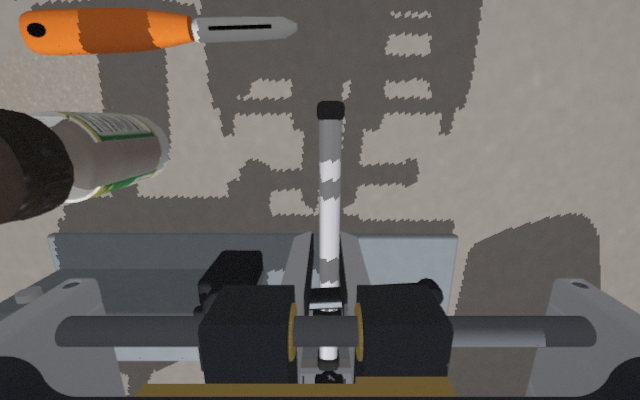

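```bash
python3 -m pendant '{"turn":[[0,0,0],[0,0,0],[0,0,0],[0,0,0]],"delta_pos":[[0.25,-0.07,0.1],[0.25,-0.08,0],[0,0,0],[0,0,0]],"gripper":[1.6,1.6,1.6,1.6]}'; python3 - <<'E'
from h import *
o=robot.get_obs();print(o['tool_pos'],inv(o['tool_pos']),o['time'],o['width'],o['wrist_force'])
snap('wrist','w11')
for u,v in((432,290),(432,285)): print(inv(px('w11',u,v,.07)))
E
```

```text
time: 11.95
tool_pos: [0.5657, 0.1469, 0.2293]
ee_rot: [2.623, 1.561, 2.345]
wrist_force: [-2.8, 8.5, -1.7]
width: 0.0161
[0.56571162 0.1469312  0.22925352] [0.0449 0.0397] 11.95 0.01613242946817498 [-2.80307257  8.46605567 -1.74506603]
[0.1034 0.0319]
[0.103 0.035]
```

View pics/w11.png

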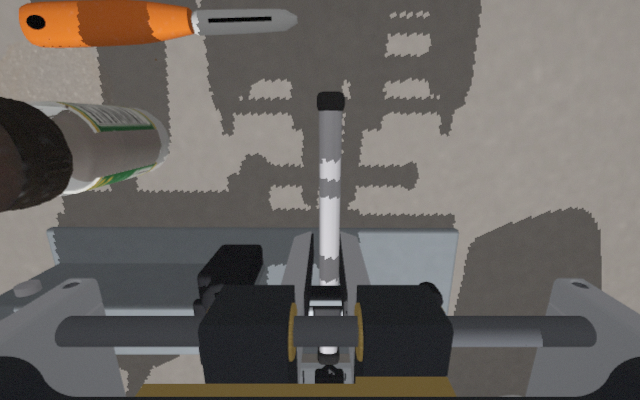

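```bash
python3 -m pendant '{"turn":[[0,0,0],[0,0,0],[0,0,0]],"delta_pos":[[0.2,-0.06,0],[0,0,0],[0,0,0]],"gripper":[1.6,1.6,1.6]}';python3 -m pendant '{"turn":[[0,0,0],[0,0,0],[0,0,0]],"delta_pos":[[0.1,-0.03,0],[0,0,0],[0,0,0]],"gripper":[1.6,1.6,1.6]}'; python3 - <<'E'
from h import *
o=robot.get_obs();print(o['tool_pos'],inv(o['tool_pos']),o['time'],o['width'],o['wrist_force'])
E
```

```text
time: 12.38
tool_pos: [0.5666, 0.1468, 0.2292]
ee_rot: [2.816, 1.558, 2.537]
wrist_force: [-9.1, 10.7, 2.2]
width: 0.0159
time: 12.75
tool_pos: [0.567, 0.1467, 0.2292]
ee_rot: [2.879, 1.556, 2.6]
wrist_force: [-10.7, 11.7, 3.0]
width: 0.0163
[0.5670227  0.14668797 0.22921108] [0.0451 0.0384] 12.75 0.016275652440663632 [-10.71867644  11.73261719   3.03110941]
```

The force rose at 38.4 mm across, which is the closed lever's flank (30.5 mm) plus half a finger (8 mm), so the lever is at its stop. Final alignment check.

```bash
python3 - <<'E'
from h import *
for n in('scene','top'): snap(n,n[0]+'12')
b=cv2.imread('pics/s12.png')[225:265,355:415];b2=cv2.imread('pics/t12.png')[130:260,290:450]
cv2.imwrite('pics/f8.png',cv2.resize(b,None,fx=12,fy=12,interpolation=2));cv2.imwrite('pics/f9.png',cv2.resize(b2,None,fx=4.5,fy=4.5,interpolation=2))
o=robot.get_obs();print(o['wrist_force'],inv(o['tool_pos']))
E
```

```text
[-10.83308887  10.41359075   3.13698978] [0.0451 0.0383]
```

View pics/f8.png

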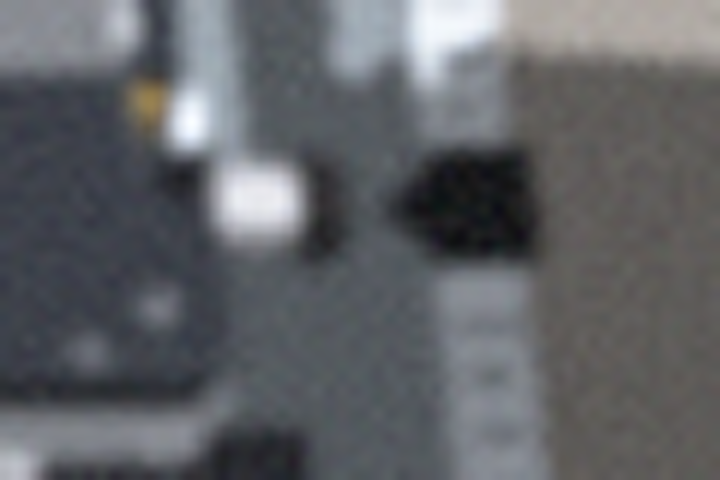

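View pics/f9.png

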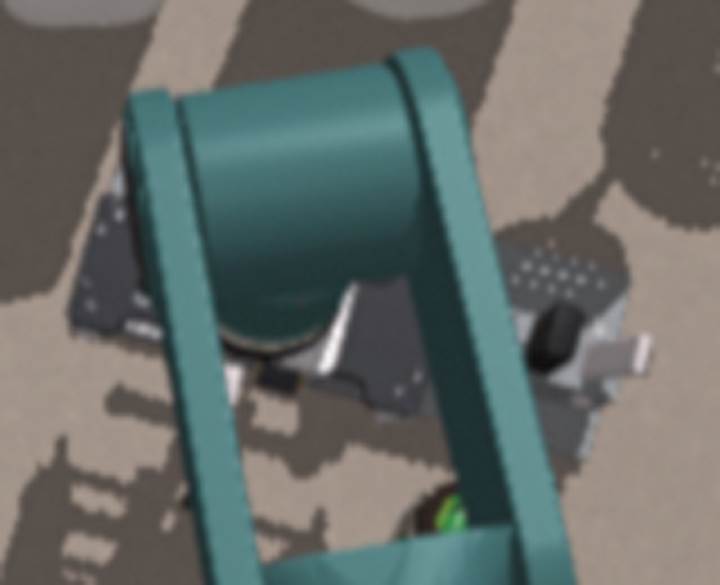

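The bar's short end at (325,208) is level with the tab point at (397,207). The tab hasn't moved and the trigger is let go. Handing in.

```bash
python3 -c "
from bench import robot
robot.close_job();o=robot.get_obs();print(o['time'],o['tool_pos'],o['width'],o['wrist_force'])"
```

```text
the job is handed in; nothing more can be done
the job is handed in; nothing more can be done
```

The job is done and handed in at about 13 s on the robot's clock; no verdict is reported. I squeezed the trigger until the leg sprang out and let it go. Then I straddled the bar beyond the open lever, pushed it in to the mark, and slid along the bar until the lever closed.

Last checks before hand-in:
- **Bar at the mark:** it is level with the tab point in the last scene picture. When I set it, the scene and top views differed by up to 4 mm in absolute position, but bar relative to tab was within about 2 mm in both. The hand moved only about 0.6 mm along the leg after that. In the last top picture the arm hid both the bar and the tab, so that check rests on the scene picture alone.
- **Holding force:** about 7 N on the hand along the leg from the spring.
- **Lever closed:** the force rose when the hand was 38.4 mm across, which matches the lever at its stop. I inferred this from the force and the tip's position in the wrist picture, not from a full view of the lever.
- **Everything else:** the trigger is let go, and the tab has not moved in the pictures. I did not touch the jar, peeler or bowl, but I did not measure their positions again at the end.

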